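# Fit the column on a pipette stand

### The arm

A 6-joint arm with a two-finger parallel gripper is mounted at the origin on the work surface. World frame = base frame: x ahead of the robot, y to its left, z up, the work surface at z = 0. Lengths are in mm, angles in rad, forces in N, time in s.
With the tool pointing down it reaches from about 350 to 775 mm from the base axis. Payload 7.3 kg.
Tool frame: the origin (TCP) lies at the very end of the fingers, on their centre line; the grasp point (between the pads) lies 19 mm behind it; z points along the fingers, y is the line along which they close (so a half turn about z gives the same grasp; the last joint's range is limited). The gripper opens to 92 mm and grips with 3 to 60 N. Pads are 19 mm wide; open, the fingers measure 130 mm over their backs; the gripper's body (75 mm by 190 mm) begins 47 mm behind the grasp point.
Start: joints at [1.042, 0.342, 1.524, -0, 1.275, -0.146], TCP at [196.085, 487.027, 226.741] pointing down, gripper open.
Joint ranges: [-2.53, 2.53], [-0.77, 2.02], [0.04, 2.7], [-1, 4.14], [0.28, 2.66], [-3.11, 3.11]. Speed limits (rad/s): [2.57, 2.57, 3.14, 3.14, 3.14, 3.14].

### API

Orientations are given as [roll, pitch, yaw] about the fixed x, y, z axes, in that order (R = Rz(yaw) Ry(pitch) Rx(roll)).
In Python, from plant import bot gives the robot as it stands.
- The arm moves only by the tool apply_moves, never from a script. Its argument "motion" is text: rows parted by semicolons, each of 4 numbers parted by spaces: the shift along the tool's x, y, z in m, then the turn about the tool's z in degrees. A call has 1 to 8 rows; each row shifts and turns the commanded pose from where the row before left it, along the tool's axes as they then stand; what a row does not reach is not made up. A row lasts 1/8 s, in which the tool goes at most 62.5 mm and 10.7 degrees, less where a joint would pass 70% of its speed; a pose out of reach is approached as far as the arm can. A call with a gripper value outside its range is refused whole. "fingers" is the opening, from -1 (shut) to 1 (fully open), set as the call begins (left out, the last holds). The fingers move at their own pace and stop on an object; the grip force is fixed at half the most. Time passes only in rows, so rows that do not move let the fingers close. It gives the time, the measured TCP pose, the force, the opening and the grip force at its end, in the units of the state.
- bot.get_obs(): the state, without advancing time (a new reading comes with each control period).
- bot.capture(name): name is "scene" or "top" or "wrist"; returns a dict with "img" (420x560x3 uint8, blue, green, red), "range_z" (420x560 float32, mm along the optical axis (not along the pixel's ray), 0 where there is no reading), "fx", "fy", "cx", "cy" (pixels), "world_from_camera" (4x4, takes a point from camera to world coordinates); the wrist camera has in their place "mount" (4x4, takes a point from camera to tool coordinates, whose origin is the TCP and whose axes are the flange's). Camera axes: x right, y down, z forward; pixel columns grow to the right and rows downward; lengths in mm; the calibration is good to about 2 mm. A picture is of the moment at which its call begins: read the wrist's pose just before it.
- bot.close_job(): hands the job in; it is judged then, once.
Trained networks look in a picture, given as the dict that the camera call returned (one of the last four; its "shot" number tells which), for a name from the list of things; names that differ only in an ending like _2 or _b are one class to them, and where a whole thing is asked for, a point or a joint stands for the part that bears it (a point fixed in the world has none). Each returns a list of dicts, best first, with "p" (0 to 1); they miss things now and then, are a little off and sometimes report something else, mostly with a low value. They report only what shows in the picture. A call takes as long as a camera call. They do not tell look-alikes from the thing itself.
- bot.cut_out(picture, thing): "pixels" (420x560 bool, what is visible of it) and "point" ([column, row] in pixels, amid what is visible of it).
The state is a dict: "time": time; "joint_positions": joint angles; "dq": joint speeds; "tau": joint torques, N m; "tool_pos": TCP position; "tcp_rot": TCP orientation; "contact_force": force on the tool from outside, world axes, zero at the start; "moment": the same for the moment, N m; "grip_width": finger opening in mm; "finger_force": force on a finger pad.
Only numpy, scipy, OpenCV 4.12 (cv2) and the standard library are available. Lean on these libraries where they do the work, as an engineer would, in place of code of your own. Each camera call takes 0.05 s, during which the arm holds its last target. There are 200 camera calls.

### The job

Put together the pipette stand: pick up the aluminium column, slide it flared end down over the steel spigot of the grey base until it rests on the collar, and turn it until the spring button pops out through the hole in the column. Then, still holding it, give the column a gentle but definite tug upwards, taking up its few millimetres of play until you feel the button hold it, and let go, leaving the column locked, upright and down on the collar. Be gentle throughout, never forcing the column, and do not disturb the things standing around.

Things in the scene. Friction and masses are not known exactly. Their poses are not given: they have to be found in the camera images.
- column: Loose upright aluminium tube, 12-sided, 43 mm across flats, 35 mm bore, 175 mm tall, about 0.24 kg. Origin: centre of its open lower end, z up the tube. The lowest 15 mm flare to a foot 57 mm across, whose mouth, 49 mm wide inside, funnels to the bore. Grip across two opposite flats (normals at 0, 30, 60.. degrees from its x axis), 50 to 150 mm above the foot.
- column_hole (a point): Centre, on the outer face, of the column's one button hole, 9.4 mm wide and 11 mm high, in the wall on the column's +x side, 34 mm above the foot (edges at 28.5 and 39.5 mm). At the start it points within 35 degrees of world +x.
- column_cap (a point): Centre of the top of the column's black cap, 175 mm above the foot. A rib 4 mm high on it points from the centre to the side of the hole.
- stand: Fixed round base: grey plate 170 mm across, 20 mm thick, with a collar 66 mm across on it, top at 35 mm, and a polished, slippery steel spigot rising from the collar. Origin: centre of the underside on the bench, z up; a small steel lug on the plate marks its +x side, roughly the side of the spring button.
- stand_collar (a point): Centre of the collar's top face, 35 mm above the bench: the column's foot rests here when home. The button then starts to pop out as the hole's edge passes its middle and is free of side load some 4 degrees further on, with about 12 degrees of play in all; turning on wrings it. Pulled up, the column rises about 3 mm before the button holds it.
- spigot_top (a point): Centre of the spigot's top, 80 mm above the collar. The spigot is 32 mm in diameter (1.5 mm play all round in the column), its last 10 mm tapered to 18 mm. It is screwed in to a different angle each time, not measured: its button points anywhere within 43 degrees either side of the base's x axis and must be found by turning the column. The spigot itself stays put.
- button (a joint): Spring button, 5.6 mm thick with a tapered, rounded tip, standing out 7.5 mm from the spigot 35 mm above the collar. Value: how far it is pushed in, m: 0 out, 0.004 to 0.006 held in by the bore, below 0.002 once popped through the hole. Its spring gives 1.4 to 4 N; the funnel pushes it in as the column slides down, with 5 to 15 N. Contact forces between column and stand adding up to over 80 N are too much.
- bottle: Bystander: white reagent bottle with a blue cap, 64 mm across, 130 mm tall; origin at the centre of its underside. Leave alone.
- beaker: Bystander: open glass beaker, 72 mm across, 90 mm tall; origin at the centre of its underside. Leave alone.
- tipbox: Bystander: box of pipette tips, 85 x 125 x 62 mm; origin at the centre of its underside. Leave alone.
Not all that is in view belongs to the job. Leave any green or red look-alike of the stand alone.

How it is judged:
By the outcome, as a careful person would: the job done as asked, in the order asked, and still so for the second after the job is handed in, with the robot touching nothing.
It also fails if it takes over 72 s, if anything falls off the work surface, if the arm or the gripper's body presses on something with over 40 N, if the wrist force passes 120 N, or if a joint passes its speed limit or range.

## Working session

There is one attempt and no reset: what is moved stays moved. The work goes in short steps, Python scripts to look and compute and a tool call to move; the robot and the scene stay as the last step left them, time stands still between calls to the robot, and variables do not carry over. Pictures are saved under pics/ and viewed, at most 10 in all, crops included, and the job is handed in when it is done.

Besides the shell and the picture viewer there is one more tool, called after ">>>" as name(argument=value, ...) on one line, values as JSON. apply_moves: Moves the arm, as the interface text tells. Its arguments: {"type":"object","properties":{"motion":{"type":"string"},"fingers":{"type":"number"}},"required":["motion"]}

```bash
mkdir -p pics; ls
cat > h.py <<'E'
import numpy as np,cv2
from plant import bot
def world(c,mask=None):
    v,u=np.nonzero(mask&(c["range_z"]>0)); z=c["range_z"][v,u]
    p=np.c_[(u-c["cx"])/c["fx"]*z,(v-c["cy"])/c["fy"]*z,z,np.ones(len(z))]
    return (p@np.asarray(c["world_from_camera"]).T)[:,:3]
E
python3 - <<'E'
from h import *
o=bot.get_obs(); print(o)
for n in("scene","top"):
    c=bot.capture(n); cv2.imwrite(f"pics/{n}0.png",c["img"])
    for t in("column","stand","column_cap","column_hole","bottle","beaker","tipbox"):
        for d in bot.cut_out(c,t)[:3]:
            if d["p"]<.2: continue
            w=world(c,d["pixels"])
            print(n,t,round(d["p"],2),np.round(d["point"]),len(w),np.round(np.median(w,0)) if len(w) else'',np.round(np.percentile(w,[2,98],axis=0)).tolist() if len(w) else '')
E
```

```text
pics
{'time': 0.0, 'joint_positions': array([ 1.04199300e+00,  3.42738361e-01,  1.52499973e+00, -3.53899318e-06,
        1.27537053e+00, -1.46004296e-01]), 'dq': array([ 0.00115851,  0.00034181, -0.0027394 , -0.00132171, -0.00087432,
       -0.00166126]), 'tau': array([ 1.44609068e-03, -4.31259263e+01, -2.44228631e+01,  7.17548607e-02,
        5.58933802e-02, -1.31772795e-04]), 'tool_pos': array([195.88035858, 486.668039  , 226.04286607]), 'tcp_rot': array([-3.14009232e+00, -2.17204888e-04,  2.75879449e+00]), 'contact_force': array([-0.7468949 ,  0.80101433,  0.15145453]), 'moment': array([-0.00017269,  0.01276372,  0.00961546]), 'finger_force': 0.0, 'grip_width': 92.00106245357675}
scene column 0.83 [351. 206.] 1257 [528. 137. 106.] [[500.0, 123.0, 5.0], [538.0, 164.0, 179.0]]
scene stand 0.86 [346. 318.] 4819 [750.  37.  22.] [[663.0, -32.0, 8.0], [817.0, 122.0, 112.0]]
scene stand 0.79 [213. 203.] 2908 [ 339. -150.   22.] [[254.0, -223.0, 5.0], [406.0, -71.0, 112.0]]
scene stand 0.68 [257. 260.] 3727 [ 551. -100.   22.] [[466.0, -172.0, 7.0], [617.0, -18.0, 112.0]]
scene column_ca
[... 957 characters left out ...]
401.0, -68.0, 111.0]]
top stand 0.78 [301. 223.] 2936 [534. -92.  20.] [[459.0, -168.0, 15.0], [611.0, -18.0, 111.0]]
top column_cap 0.93 [209. 234.] 499 [512. 136. 170.] [[489.0, 121.0, 1.0], [541.0, 164.0, 178.0]]
top column_hole 0.79 [212. 237.] 491 [512. 136. 169.] [[489.0, 121.0, 0.0], [542.0, 163.0, 178.0]]
top bottle 0.72 [152. 280.] 625 [409. 292.  90.] [[379.0, 274.0, 14.0], [436.0, 326.0, 131.0]]
top beaker 0.77 [148. 200.] 730 [614. 318.  40.] [[579.0, 273.0, -1.0], [643.0, 339.0, 92.0]]
top tipbox 0.73 [409. 266.] 1665 [ 424. -375.   56.] [[373.0, -441.0, -0.0], [473.0, -315.0, 64.0]]
top tipbox 0.42 [301. 228.] 2996 [535. -92.  20.] [[460.0, -169.0, 14.0], [612.0, -16.0, 111.0]]
```

View pics/scene0.png

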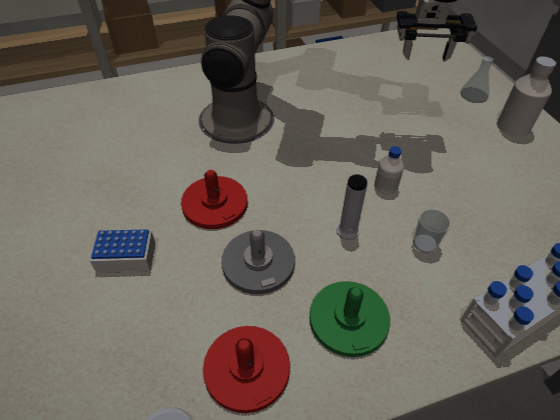

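View pics/top0.png

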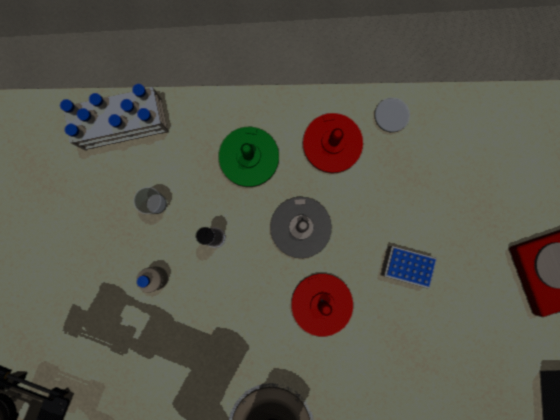

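The scene picture shows four stand-like things: red at (214,200), red at (246,367), green at (350,317) and grey at (258,260). Only the grey one, at (301,227) in the top view, fits the description. The column is at (352,206) in the scene view and (206,236) in the top view. I'll confirm with a crop.

Run:
```python
from h import *
from scipy.optimize import least_squares
def circ(p):
    r=cv2.minEnclosingCircle(p[:,:2].astype(np.float32)); return np.round(r[0],1),round(r[1],1)
for n in("top","scene"):
    c=bot.capture(n)
    full=np.ones((420,560),bool); v,u=np.nonzero(c["range_z"]>0); w=world(c,full)
    def near(x,y,r,z0,z1): return (np.hypot(w[:,0]-x,w[:,1]-y)<r)&(w[:,2]>z0)&(w[:,2]<z1)
    for nm,a in dict(plate=(535,-93,95,15,24),collar=(535,-93,45,32,38),spig=(535,-93,40,108,120),cap=(515,142,45,168,184)).items():
        m=near(*a); p=w[m]
        if len(p)<5: print(n,nm,len(p));continue
        print(n,nm,len(p),circ(p),np.round(p.mean(0),1),"bbox mid",np.round((np.percentile(p,1,axis=0)+np.percentile(p,99,axis=0))/2,1))
    if n=="top":
        m=near(535,-93,90,22.5,32); print("lug",m.sum(),w[m].mean(0),c["img"][v[m],u[m]].mean(0))
        im=c["img"]
        a=cv2.resize(im[185:270,180:265],(380,380),interpolation=3); b=cv2.resize(im[185:270,258:343],(380,380),interpolation=3)
        cv2.imwrite("pics/crop1.png",cv2.convertScaleAbs(np.hstack([a,b]),alpha=1.8))
```

```text
top plate 2337 (array([536. , -93.5]), 84.7) [535.1 -93.1  19.7] bbox mid [536.  -92.5  19.6]
top collar 246 (array([535.8, -93.1]), 32.5) [534.8 -92.2  34.9] bbox mid [536.4 -93.   35. ]
top spig 90 (array([535.4, -93.6]), 14.6) [535.3 -93.1 112.9] bbox mid [535.4 -92.6 113.5]
top cap 257 (array([513.4, 145.6]), 21.4) [513.5 144.8 174.6] bbox mid [513.4 144.9 175.3]
lug 360 [541.72811415 -93.17054582  24.61168775] [63.36666667 65.11111111 67.08055556]
scene plate 2555 (array([535.9, -92.7]), 85.6) [546.5 -96.4  21.2] bbox mid [538.1 -93.5  20.3]
scene collar 302 (array([535.4, -92.4]), 34.1) [544.4 -95.4  35.9] bbox mid [538.1 -92.7  35. ]
scene spig 118 (array([537.7, -93.3]), 15.0) [539.5 -93.8 113.5] bbox mid [538.2 -93.2 113.2]
scene cap 254 (array([513.6, 144.8]), 22.7) [516.8 143.8 176.3] bbox mid [514.8 145.2 175.4]
```

View pics/crop1.png

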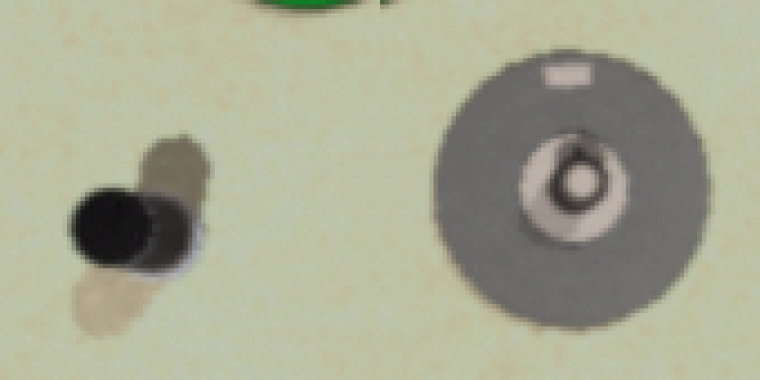

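The crop confirms it: the grey stand is on the right, with its lug at (568,75) pointing to world +x and its spigot at (580,182). The column's black cap is on the left at (113,227). Next I'll work out the move to a viewing pose for the wrist camera.

```bash
cat >> h.py <<'E'
from scipy.spatial.transform import Rotation as Ro
def pose(o=None):
    o=o or bot.get_obs(); T=np.eye(4); T[:3,:3]=Ro.from_euler('xyz',o["tcp_rot"]).as_matrix(); T[:3,3]=o["tool_pos"]; return T
def rel(p,o=None):
    T=pose(o); return np.round(T[:3,:3].T@(np.asarray(p,float)-T[:3,3]),1)
def wrist():
    T=pose(); c=bot.capture("wrist"); c["world_from_camera"]=T@np.asarray(c["mount"]); return c
E
python3 - <<'E'
from h import *
c=wrist(); print(np.round(c["mount"],2),c["fx"],c["cx"],c["cy"])
print(rel([513.5,145,330]), rel([513.5,145,226]))
E
```

```text
[[   0.     -0.96   -0.29   76.82]
 [   1.      0.      0.      0.65]
 [  -0.     -0.29    0.96 -158.18]
 [   0.      0.      0.      1.  ]] 338.0027260278898 279.2024436847996 210.31325543965102
[-422.2 -198.7 -103.2] [-422.2 -198.7    0.8]
```

>>> apply_moves(motion="-0.03 -0.015 -0.03 0;-0.05 -0.025 -0.02 0;-0.05 -0.025 -0.02 0;-0.05 -0.025 0 0;-0.05 -0.025 0 0;-0.05 -0.025 0 0;-0.05 -0.025 0 0;-0.05 -0.02 0 0")

```text
time: 1.95
tool_pos: [480.5, 171.8, 297.0]
tcp_rot: [3.141, 0.0, 2.758]
contact_force: [0.4, 0.0, -0.2]
grip_width: 91.7
finger_force: 0.0
```

>>> apply_moves(motion="-0.042 -0.014 0 0;0 0 0 8.5;0 0 0 8.5;0 0 0 8.5;0 0 0 8.5;0 0 0 8.5;0 0 0 8.5;0 0 0 0")

```text
time: 2.95
tool_pos: [513.2, 144.8, 296.7]
tcp_rot: [3.142, -0.0, 1.87]
contact_force: [0.6, 0.7, -0.5]
grip_width: 91.6
finger_force: 0.0
```

```bash
cat > cap.py <<'E'
from h import *
c=wrist(); o=bot.get_obs(); print(np.round(o["tool_pos"],1),np.round(np.degrees(o["tcp_rot"]),1),o["time"])
w=world(c,np.ones((420,560),bool)); m=(np.hypot(w[:,0]-513,w[:,1]-145)<35)&(w[:,2]>165)&(w[:,2]<185); p=w[m]
v,u=np.nonzero(c["range_z"]>0); v,u=v[m],u[m]
print(len(p),cv2.minEnclosingCircle(p[:,:2].astype(np.float32)),np.percentile(p[:,2],[2,20,50,80,95,99]))
z0=np.percentile(p[:,2],40); r=p[p[:,2]>z0+2]
print("rib",len(r),r.mean(0)); 
if len(p):
    b=im=c["img"][max(v.min()-40,0):v.max()+60,max(0,u.min()-40):u.max()+40]
    cv2.imwrite("pics/cap.png",cv2.resize(cv2.convertScaleAbs(b,alpha=2.5),(600,int(600*b.shape[0]/b.shape[1])),interpolation=3))
    # fit line by 2-D
    cc=np.array(cv2.minEnclosingCircle(p[:,:2].astype(np.float32))[0]); d=r[:,:2].mean(0)-cc
    l=cv2.fitLine(r[:,:2].astype(np.float32),cv2.DIST_L2,0,.01,.01).ravel()
    print("ang mean",np.degrees(np.arctan2(d[1],d[0])),"line",np.degrees(np.arctan2(l[1],l[0])))
E
python3 cap.py
```

```text
[513.2 144.8 296.7] [180.   -0.  107.2] 3.0
1928 ((516.6406860351562, 146.7041015625), 21.86174201965332) [166.17580457 174.39636378 175.13496864 175.87033413 178.91070537
 179.78264687]
rib 172 [525.47442262 143.79011764 178.93470028]
ang mean -18.25616822454235 line -15.582014
```

View pics/cap.png

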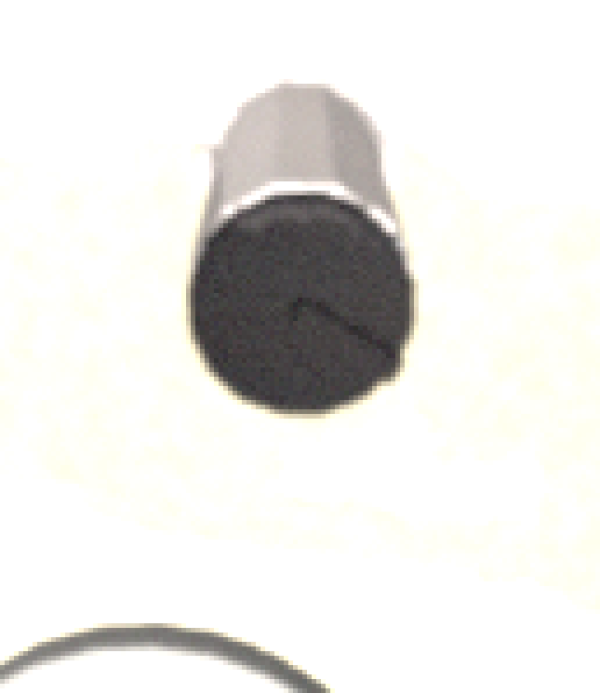

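Run:
```python
from h import *
c=wrist();w=world(c,np.ones((420,560),bool))
k=np.hypot(w[:,0]-515,w[:,1]-146)<35
for a,b in((173,177.5),(177.5,182),(60,150),(-3,3)):
    p=w[k&(w[:,2]>a)&(w[:,2]<b)]; print(a,len(p),p[:,:2].mean(0) if len(p) else '',cv2.minEnclosingCircle(p[:,:2].astype(np.float32)) if len(p) else '')
s=w[(np.hypot(w[:,0]-536,w[:,1]+93)<40)&(w[:,2]>105)]; print(len(s))
```

```text
173 1663 [515.51308053 147.23888961] ((516.6656494140625, 146.1820068359375), 21.431184768676758)
177.5 156 [526.16286097 143.57537585] ((526.4833374023438, 144.18655395507812), 11.128265380859375)
60 504 [510.93942368 163.20475955] ((515.0951538085938, 151.91195678710938), 21.314550399780273)
-3 464 [505.44063498 158.11991317] ((515.0330200195312, 145.978759765625), 34.96653747558594)
118
```

The cap's rib runs from its centre at (298,300) to (395,360), which puts the hole at about −15° from world +x. I'll line the fingers up with a flat, descend and grip.

>>> apply_moves(motion="0 0.0015 0.015 2.7;0 0 0.03 0;0 0 0.03 0;0 0 0.03 0;0 0 0.03 0;0 0 0.025 0;0 0 0.015 0;0 0 0 0")

```text
time: 4.05
tool_pos: [514.2, 145.2, 121.0]
tcp_rot: [-3.14, -0.0, 1.823]
contact_force: [-0.4, -0.1, -0.1]
grip_width: 92.0
finger_force: 0.0
```

>>> apply_moves(motion="0 0 0 0;0 0 0 0;0 0 0 0;0 0 0 0;0 0 0 0;0 0 0 0;0 0 0 0;0 0 0 0", fingers=-1)

```text
time: 5.05
tool_pos: [514.7, 145.3, 121.8]
tcp_rot: [3.141, -0.0, 1.822]
contact_force: [-0.2, -1.2, 0.3]
grip_width: 43.2
finger_force: 30.0
```

>>> apply_moves(motion="0 0 -0.005 0;0 0 -0.015 0;0 0 -0.025 0;0 0 -0.025 0;0 0 -0.025 0;0 0 -0.025 0;0 0 -0.015 0;0 0 -0.005 0")

```text
time: 6.05
tool_pos: [514.8, 145.3, 262.8]
tcp_rot: [3.14, 0.0, 1.822]
contact_force: [0.1, -0.4, -2.6]
grip_width: 43.0
finger_force: 30.0
```

>>> apply_moves(motion="-0.015 -0.0027 0 0;-0.035 -0.0055 0 0;-0.04 -0.0063 0 0;-0.045 -0.0072 0 0;-0.045 -0.007 0 0;-0.035 -0.0055 0 0;-0.017 -0.0028 0 0;-0.005 -0.0007 0 0")

```text
time: 7.05
tool_pos: [536.5, -94.5, 261.0]
tcp_rot: [-3.14, -0.001, 1.82]
contact_force: [-0.1, 1.3, -3.0]
grip_width: 43.4
finger_force: 30.0
```

>>> apply_moves(motion="0 0 0 0;0 0 0 0;0 0 0 0")

```text
time: 7.42
tool_pos: [536.9, -92.8, 261.8]
tcp_rot: [3.141, -0.0, 1.823]
contact_force: [-0.7, 0.9, -2.6]
grip_width: 42.9
finger_force: 30.0
```

Run:
```python
from h import *
from scipy.optimize import least_squares
o=bot.get_obs(); print(o["tool_pos"],o["tcp_rot"],o["contact_force"],o["grip_width"],np.round(np.degrees(o["joint_positions"]),1))
for n in("scene","wrist"):
    c=wrist() if n=="wrist" else bot.capture(n)
    w=world(c,np.ones((420,560),bool)); k=np.hypot(w[:,0]-536,w[:,1]+93)<55
    cv2.imwrite(f"pics/{n}2.png",c["img"])
    def fit(p,r,nm):
        if len(p)<20: print(n,nm,len(p)); return
        f=least_squares(lambda q:np.hypot(p[:,0]-q[0],p[:,1]-q[1])-r,[536,-93],loss="soft_l1",f_scale=.7); print(n,nm,len(p),np.round(f.x,1),round(f.cost/len(p),2))
    k2=np.hypot(w[:,0]-536,w[:,1]+93)<24
    fit(w[k2&(w[:,2]>45)&(w[:,2]<65)],16,"spigot"); fit(w[k2&(w[:,2]>80)&(w[:,2]<102)],16,"spigot up")
    k3=np.hypot(w[:,0]-536,w[:,1]+93)<30
    fit(w[k3&(w[:,2]>165)&(w[:,2]<200)],21.9,"col low");fit(w[k3&(w[:,2]>200)&(w[:,2]<235)],21.9,"col up")
    z=w[k3&(w[:,2]>118)][:,2]; print("foot z",np.percentile(z,[.5,2]) if len(z) else '')
```

```text
[536.94847154 -92.76708522 261.81688097] [ 3.14136475e+00 -1.51038055e-04  1.82292564e+00] [-0.73355844  0.85937145 -2.61392609] 42.94454964701009 [-17.9  20.3  80.7   0.   79.  -32.3]
scene spigot 72 [534.7 -92.5] 0.22
scene spigot up 89 [534.9 -92.4] 0.27
scene col low 224 [534.6 -91.6] 0.28
scene col up 251 [535.  -91.7] 0.24
foot z [142.32919192 146.309193  ]
wrist spigot 33 [539.2 -93. ] 0.01
wrist spigot up 0
wrist col low 581 [538.7 -92.5] 0.03
wrist col up 903 [538.6 -92.5] 0.03
foot z [145.63276644 147.58685359]
```

View pics/scene2.png

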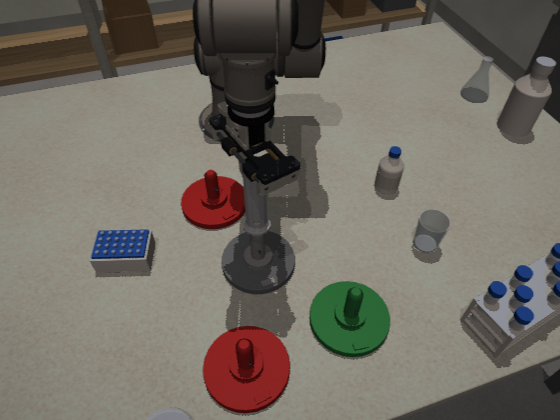

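The column hangs plumb over the spigot, at (257,200) in the picture, within about 0.7 mm. Before lowering it I'll check whether the button can be seen.

Run:
```python
from h import *
for n,(x0,y0) in dict(scene=(534.8,-92.5),wrist=(539,-93)).items():
    c=wrist() if n=="wrist" else bot.capture(n)
    for d in bot.cut_out(c,"button")[:2]: print(n,d["p"],d["point"],d["pixels"].sum())
    v,u=np.nonzero(c["range_z"]>0); w=world(c,np.ones((420,560),bool)); r=np.hypot(w[:,0]-x0,w[:,1]-y0)
    m=(r<28)&(w[:,2]>60)&(w[:,2]<80)
    for z in(62,66,70,74,78):
        k=m&(abs(w[:,2]-z)<2); a=np.degrees(np.arctan2(w[k,1]-y0,w[k,0]-x0)); i=np.argsort(a); print(z,[(int(A),round(float(R),1)) for A,R in zip(a[i],r[k][i])])
    if n=="scene":
        b=c["img"][205:270,215:300]; cv2.imwrite("pics/but.png",cv2.resize(cv2.convertScaleAbs(b,alpha=1.8),None,fx=8,fy=8,interpolation=3))
```

```text
62 [(-72, 15.7), (-61, 15.2), (-48, 16.2), (-47, 16.9), (-40, 15.7), (-40, 15.4), (-30, 17.5), (-23, 17.9), (-22, 17.3), (-15, 14.3), (-7, 16.4), (-1, 18.1), (16, 16.9), (32, 15.0), (38, 16.6), (68, 16.1)]
66 [(-93, 15.5), (-69, 16.2), (-31, 15.5), (-22, 17.4), (-15, 17.5), (19, 15.6), (30, 15.7), (40, 16.4), (47, 15.3)]
70 [(-89, 15.6), (-66, 16.5), (-58, 15.7), (-54, 17.2), (-45, 17.2), (-39, 15.6), (-39, 16.0), (-31, 15.2), (-29, 17.0), (-22, 16.5), (-14, 15.8), (-14, 14.7), (7, 17.2), (9, 16.3), (28, 16.2), (33, 15.2)]
74 [(-69, 15.8), (-50, 14.5), (-48, 15.5), (-44, 17.3), (-22, 16.2), (-14, 14.6), (-9, 23.0), (-7, 18.1), (-7, 18.2), (-5, 25.2), (-3, 21.5), (-2, 21.0), (1, 16.1), (2, 15.7), (2, 22.0), (12, 14.6), (14, 18.1), (19, 16.0), (20, 15.6)]
78 [(-74, 17.1), (-65, 16.4), (-59, 15.0), (-52, 13.6), (-51, 17.6), (-36, 16.9), (-30, 15.3), (-28, 17.2), (-21, 16.3), (-6, 16.1), (11, 15.7), (19, 16.1), (41, 16.4), (47, 15.5)]
wrist 0.38 [92.8, 184.0] 35
62 [(95, 16.0), (98, 16.1), (106, 15.9), (110, 16.0)]
66 []
70 []
74 []
78 []
```

View pics/but.png

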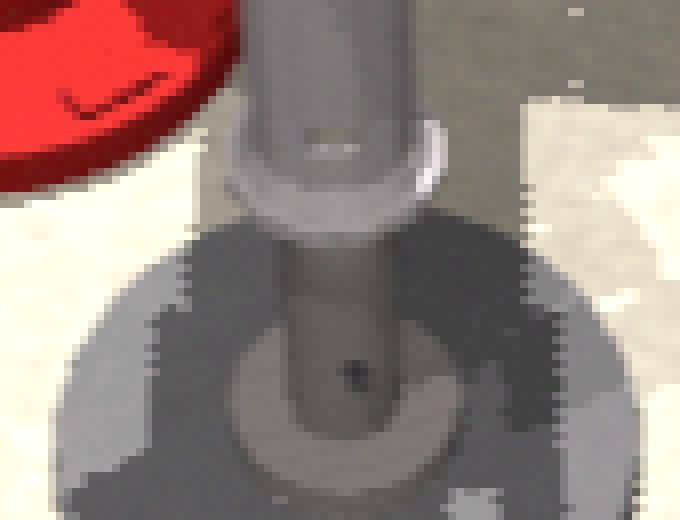

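The crop shows the button as a dark spot at (356,375), with depth points out to r≈23 mm near −3°. The column's hole is at (332,148), about −15°. I'll back the hole off to about −30° so it cannot catch on the way down, then lower the column and turn it towards the button.

>>> apply_moves(motion="-0.0007 -0.0002 0 0;0 0 0.005 5;0 0 0.01 5;0 0 0.01 5;0 0 0.005 0;0 0 0.003 0;0 0 0.003 0;0 0 0 0")

```text
time: 8.72
tool_pos: [536.9, -94.4, 225.7]
tcp_rot: [-3.142, -0.0, 1.56]
contact_force: [-0.7, 0.4, -3.7]
grip_width: 43.0
finger_force: 30.0
```

>>> apply_moves(motion="0 0 0.003 0;0 0 0.003 0;0 0 0.003 0;0 0 0.003 0;0 0 0.003 0")

```text
time: 9.35
tool_pos: [536.9, -94.4, 210.5]
tcp_rot: [-3.142, -0.0, 1.56]
contact_force: [-1.5, -0.8, -3.0]
grip_width: 42.9
finger_force: 30.0
```

>>> apply_moves(motion="0 0 0.003 0;0 0 0.003 0;0 0 0.003 0;0 0 0.003 0")

```text
time: 9.85
tool_pos: [536.9, -94.4, 198.5]
tcp_rot: [3.142, -0.0, 1.56]
contact_force: [0.1, 0.0, -3.5]
grip_width: 42.8
finger_force: 30.0
```

>>> apply_moves(motion="0 0 0.002 0;0 0 0.002 0;0 0 0.002 0;0 0 0.002 0")

```text
time: 10.35
tool_pos: [536.9, -94.4, 190.6]
tcp_rot: [3.142, -0.0, 1.56]
contact_force: [0.4, 0.3, -2.6]
grip_width: 43.0
finger_force: 30.0
```

>>> apply_moves(motion="0 0 0.002 0;0 0 0.002 0;0 0 0.002 0;0 0 0.002 0")

```text
time: 10.85
tool_pos: [537.5, -94.5, 183.0]
tcp_rot: [3.14, 0.0, 1.56]
contact_force: [1.6, 0.8, -0.3]
grip_width: 43.1
finger_force: 30.0
```

>>> apply_moves(motion="0 0 0.002 0;0 0 0.002 0;0 0 0.002 0;0 0 0.002 0")

```text
time: 11.35
tool_pos: [537.1, -94.5, 174.7]
tcp_rot: [3.141, 0.0, 1.56]
contact_force: [2.7, -0.2, -0.0]
grip_width: 42.9
finger_force: 30.0
```

>>> apply_moves(motion="0 0 0.002 0;0 0 0.002 0;0 0 0.002 0;0 0 0.002 0")

```text
time: 11.85
tool_pos: [536.9, -94.4, 166.5]
tcp_rot: [-3.142, -0.0, 1.56]
contact_force: [3.0, 0.9, -1.2]
grip_width: 42.8
finger_force: 30.0
```

>>> apply_moves(motion="0 0 0.002 0;0 0 0.002 0;0 0 0.0015 0;0 0 0 0")

```text
time: 12.35
tool_pos: [536.6, -94.4, 160.8]
tcp_rot: [-3.141, -0.0, 1.56]
contact_force: [3.0, -0.7, -3.1]
grip_width: 43.2
finger_force: 30.0
```

>>> apply_moves(motion="0 0 0.001 0;0 0 0.001 0;0 0 0.001 0;0 0 0 0")

```text
time: 12.85
tool_pos: [536.8, -94.4, 158.0]
tcp_rot: [-3.141, -0.0, 1.56]
contact_force: [1.9, -0.6, -2.6]
grip_width: 42.9
finger_force: 30.0
```

>>> apply_moves(motion="0 0 0.0005 0;0 0 0.0005 0;0 0 0 0")

```text
time: 13.22
tool_pos: [536.9, -94.4, 157.2]
tcp_rot: [-3.142, -0.0, 1.56]
contact_force: [4.0, -1.2, -1.9]
grip_width: 43.1
finger_force: 30.0
```

>>> apply_moves(motion="0 0 0.0005 0;0 0 0 0")

```text
time: 13.48
tool_pos: [537.0, -94.4, 156.8]
tcp_rot: [3.141, -0.0, 1.56]
contact_force: [2.8, 0.1, -1.4]
grip_width: 42.6
finger_force: 30.0
```

>>> apply_moves(motion="0 0 0.0005 0;0 0 0 0")

```text
time: 13.72
tool_pos: [537.0, -94.4, 156.7]
tcp_rot: [3.141, 0.0, 1.56]
contact_force: [2.6, 0.7, 4.6]
grip_width: 42.7
finger_force: 30.0
```

>>> apply_moves(motion="0 0 0.0003 0;0 0 0 0")

```text
time: 13.98
tool_pos: [537.1, -94.4, 156.7]
tcp_rot: [3.141, 0.0, 1.56]
contact_force: [2.0, 0.4, 8.0]
grip_width: 43.1
finger_force: 30.0
```

It rests on the collar with about 8 N net. I'll ease off slightly and turn towards the button.

>>> apply_moves(motion="0 0 -0.0003 0;0 0 0 -2;0 0 0 -2;0 0 0 -2;0 0 0 0")

```text
time: 14.6
tool_pos: [537.1, -94.3, 156.8]
tcp_rot: [3.141, -0.0, 1.665]
contact_force: [2.1, 0.4, 6.5]
grip_width: 42.5
finger_force: 30.0
```

```bash
cat > s.py <<'E'
from h import *
o=bot.get_obs(); print("yaw",round(np.degrees(o["tcp_rot"][2]),1),"F",np.round(o["contact_force"],1),"M",np.round(o["moment"],3))
E
cat > v.py <<'E'
import sys
from h import *
c=bot.capture("scene"); w=world(c,np.ones((420,560),bool)); 
x0,y0=534.8,-92.5
r=np.hypot(w[:,0]-x0,w[:,1]-y0); k=(r<45)&(w[:,2]>62)&(w[:,2]<84)&(r>23.5)
print([(int(np.degrees(np.arctan2(b-y0,a-x0))),int(z),round(float(R),1)) for (a,b,z),R in zip(w[k],r[k])])
b=c["img"][205:270,215:300]; cv2.imwrite(f"pics/{sys.argv[1]}.png",cv2.resize(cv2.convertScaleAbs(b,alpha=1.8),None,fx=8,fy=8,interpolation=3))
E
python3 s.py
```

```text
yaw 95.4 F [2.1 0.4 6.5] M [ 0.128 -0.34   0.029]
```

>>> apply_moves(motion="0 0 0 -2;0 0 0 -2;0 0 0 0")

```text
time: 14.98
tool_pos: [537.1, -94.2, 156.7]
tcp_rot: [3.141, -0.0, 1.735]
contact_force: [2.5, 1.3, 5.6]
grip_width: 42.9
finger_force: 30.0
```

```bash
python3 s.py
```

```text
yaw 99.4 F [2.5 1.3 5.6] M [ 0.201 -0.33   0.056]
```

>>> apply_moves(motion="0 0 0 -2;0 0 0 0")

```text
time: 15.22
tool_pos: [537.1, -94.2, 156.8]
tcp_rot: [3.141, -0.0, 1.77]
contact_force: [3.5, 0.9, 6.8]
grip_width: 42.6
finger_force: 30.0
```

```bash
python3 s.py
```

```text
yaw 101.4 F [3.5 0.9 6.8] M [ 0.191 -0.352  0.065]
```

>>> apply_moves(motion="0 0 0 -2;0 0 0 0")

```text
time: 15.48
tool_pos: [537.0, -93.9, 156.8]
tcp_rot: [3.141, -0.001, 1.805]
contact_force: [2.1, 3.1, 6.6]
grip_width: 42.9
finger_force: 30.0
```

```bash
python3 s.py
```

```text
yaw 103.4 F [2.1 3.1 6.6] M [ 0.385 -0.268  0.208]
```

>>> apply_moves(motion="0 0 0 -2;0 0 0 0")

```text
time: 15.72
tool_pos: [536.9, -93.9, 156.8]
tcp_rot: [3.141, -0.001, 1.84]
contact_force: [1.2, 3.1, 7.8]
grip_width: 42.9
finger_force: 30.0
```

```bash
python3 s.py
```

```text
yaw 105.4 F [1.2 3.1 7.8] M [ 0.437 -0.22   0.132]
```

>>> apply_moves(motion="0 0 0 -2;0 0 0 0")

```text
time: 15.98
tool_pos: [536.7, -93.8, 156.8]
tcp_rot: [3.141, -0.001, 1.875]
contact_force: [0.8, 3.5, 7.4]
grip_width: 43.0
finger_force: 30.0
```

```bash
python3 s.py
```

```text
yaw 107.4 F [0.8 3.5 7.4] M [ 0.467 -0.082  0.167]
```

>>> apply_moves(motion="0 0 0 -2;0 0 0 0")

```text
time: 16.23
tool_pos: [536.4, -94.0, 156.7]
tcp_rot: [-3.141, -0.001, 1.91]
contact_force: [0.0, 2.0, 8.5]
grip_width: 43.0
finger_force: 30.0
```

```bash
python3 s.py; python3 v.py v1
```

```text
yaw 109.4 F [0.  2.  8.5] M [0.281 0.114 0.082]
[]
```

View pics/v1.png

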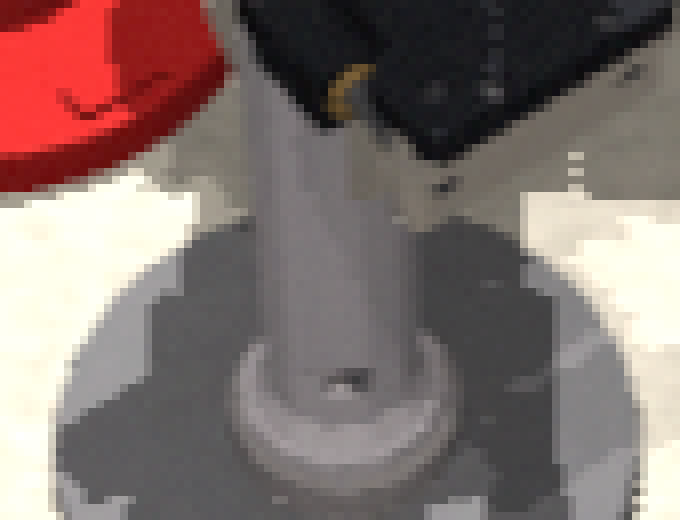

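The crop shows the hole at (345,380), with the dark button tip in its right-hand part at (352,378). The forces say the button has popped: Mz rose and is falling again. I'll turn a little further, to the middle of the play.

>>> apply_moves(motion="0 0 0 -2;0 0 0 0")

```text
time: 16.52
tool_pos: [536.4, -94.2, 156.7]
tcp_rot: [-3.141, -0.0, 1.945]
contact_force: [-0.1, 1.3, 8.1]
grip_width: 42.8
finger_force: 30.0
```

```bash
python3 s.py
```

```text
yaw 111.4 F [-0.1  1.3  8.1] M [0.097 0.105 0.125]
```

>>> apply_moves(motion="0 0 0 -2;0 0 0 0")

```text
time: 16.77
tool_pos: [536.4, -94.4, 156.8]
tcp_rot: [-3.141, -0.0, 1.98]
contact_force: [0.7, 1.0, 8.2]
grip_width: 42.6
finger_force: 30.0
```

```bash
python3 s.py
```

```text
yaw 113.4 F [0.7 1.  8.2] M [0.071 0.093 0.123]
```

>>> apply_moves(motion="0 0 -0.0005 0;0 0 -0.0005 0;0 0 -0.0005 0;0 0 -0.0005 0;0 0 0 0")

```text
time: 17.4
tool_pos: [536.4, -94.3, 157.7]
tcp_rot: [-3.14, -0.001, 1.979]
contact_force: [0.2, 0.6, -3.1]
grip_width: 42.6
finger_force: 30.0
```

>>> apply_moves(motion="0 0 -0.0005 0;0 0 -0.0005 0;0 0 0 0")

```text
time: 17.77
tool_pos: [536.9, -94.4, 159.2]
tcp_rot: [3.142, -0.0, 1.979]
contact_force: [-0.1, 0.5, -2.1]
grip_width: 42.8
finger_force: 30.0
```

>>> apply_moves(motion="0 0 -0.0005 0;0 0 0 0")

```text
time: 18.02
tool_pos: [536.9, -94.4, 159.8]
tcp_rot: [3.141, 0.0, 1.979]
contact_force: [0.2, -0.1, -3.6]
grip_width: 42.8
finger_force: 30.0
```

>>> apply_moves(motion="0 0 -0.0005 0;0 0 0 0")

```text
time: 18.27
tool_pos: [537.0, -94.4, 160.3]
tcp_rot: [3.141, 0.0, 1.979]
contact_force: [0.2, -0.4, -2.3]
grip_width: 42.7
finger_force: 30.0
```

>>> apply_moves(motion="0 0 -0.0004 0;0 0 0 0")

```text
time: 18.52
tool_pos: [536.9, -94.4, 160.6]
tcp_rot: [-3.142, -0.0, 1.979]
contact_force: [0.2, -1.3, -3.1]
grip_width: 42.9
finger_force: 30.0
```

>>> apply_moves(motion="0 0 -0.0004 0;0 0 0 0")

```text
time: 18.77
tool_pos: [536.8, -94.4, 160.8]
tcp_rot: [-3.141, -0.0, 1.979]
contact_force: [-0.9, -0.4, -4.9]
grip_width: 42.6
finger_force: 30.0
```

>>> apply_moves(motion="0 0 -0.0004 0;0 0 0 0")

```text
time: 19.02
tool_pos: [536.8, -94.4, 161.0]
tcp_rot: [-3.141, -0.0, 1.979]
contact_force: [1.5, -0.7, -7.6]
grip_width: 42.5
finger_force: 30.0
```

>>> apply_moves(motion="0 0 -0.0004 0;0 0 0 0")

```text
time: 19.27
tool_pos: [536.6, -94.4, 161.3]
tcp_rot: [-3.141, -0.001, 1.979]
contact_force: [0.9, -1.0, -10.9]
grip_width: 42.8
finger_force: 30.0
```

```bash
python3 s.py
```

```text
yaw 113.4 F [  0.9  -1.  -10.9] M [-0.18  -0.249 -0.041]
```

>>> apply_moves(motion="0 0 -0.0004 0;0 0 -0.0003 0;0 0 0 0;0 0 0 0")

```text
time: 19.77
tool_pos: [536.4, -94.3, 161.7]
tcp_rot: [-3.14, -0.001, 1.979]
contact_force: [2.0, -0.8, -20.0]
grip_width: 42.9
finger_force: 30.0
```

It holds at 17 N above its own weight. Now I'll lower it back to the collar.

>>> apply_moves(motion="0 0 0.0007 0;0 0 0.001 0;0 0 0.001 0;0 0 0.001 0;0 0 0.001 0;0 0 0.0005 0;0 0 0 0")

```text
time: 20.65
tool_pos: [537.2, -94.5, 157.6]
tcp_rot: [3.141, 0.0, 1.979]
contact_force: [0.5, 0.4, -2.6]
grip_width: 42.6
finger_force: 30.0
```

>>> apply_moves(motion="0 0 0.0004 0;0 0 0 0")

```text
time: 20.9
tool_pos: [536.9, -94.4, 156.9]
tcp_rot: [3.142, -0.0, 1.979]
contact_force: [-0.4, -0.4, -2.4]
grip_width: 42.4
finger_force: 30.0
```

>>> apply_moves(motion="0 0 0.0003 0;0 0 0 0")

```text
time: 21.15
tool_pos: [537.0, -94.4, 156.8]
tcp_rot: [3.141, 0.0, 1.979]
contact_force: [-0.4, 0.5, -0.6]
grip_width: 42.9
finger_force: 30.0
```

>>> apply_moves(motion="0 0 0.0002 0;0 0 0 0")

```text
time: 21.4
tool_pos: [537.0, -94.5, 156.7]
tcp_rot: [3.141, 0.0, 1.979]
contact_force: [-2.0, 1.2, 2.7]
grip_width: 42.5
finger_force: 30.0
```

```bash
python3 s.py
```

```text
yaw 113.4 F [-2.   1.2  2.7] M [-0.01   0.369  0.007]
```

>>> apply_moves(motion="0 0 0 0;0 0 0 0;0 0 0 0;0 0 0 0;0 0 0 0;0 0 0 0;0 0 0 0;0 0 0 0", fingers=1)

```text
time: 22.4
tool_pos: [536.9, -94.4, 156.4]
tcp_rot: [3.141, -0.0, 1.979]
contact_force: [-0.1, 0.8, -0.6]
grip_width: 91.7
finger_force: 0.0
```

>>> apply_moves(motion="0 0 -0.01 0;0 0 -0.02 0;0 0 -0.03 0;0 0 -0.03 0;0 0 -0.03 0;0 0 -0.02 0;0 0 -0.01 0;0 0 0 0")

```text
time: 23.4
tool_pos: [537.0, -94.5, 306.9]
tcp_rot: [3.141, 0.001, 1.979]
contact_force: [-0.3, 1.2, -0.4]
grip_width: 91.6
finger_force: 0.0
```

```bash
python3 s.py; python3 v.py v2
python3 - <<'E'
from h import *
c=bot.capture("scene"); w=world(c,np.ones((420,560),bool)); k=np.hypot(w[:,0]-536,w[:,1]+93)<30
print("cap top",np.percentile(w[k&(w[:,2]<235)][:,2],[90,97,99]))
for a,b in((85,115),(115,150),(150,200)): print(np.round(w[k&(w[:,2]>a)&(w[:,2]<b)].mean(0),1))
E
```

```text
yaw 113.4 F [-0.3  1.2 -0.4] M [-0.066  0.059  0.014]
[(-61, 79, 23.8), (-47, 83, 23.6), (-71, 67, 23.6), (-30, 79, 23.8), (-31, 75, 23.5), (-4, 71, 23.6), (-26, 68, 23.6), (-5, 68, 23.8)]
cap top [211.49176056 213.03878319 214.4668325 ]
[551.  -97.  100.2]
[551.4 -98.3 132.9]
[551.5 -97.8 175.6]
```

View pics/v2.png

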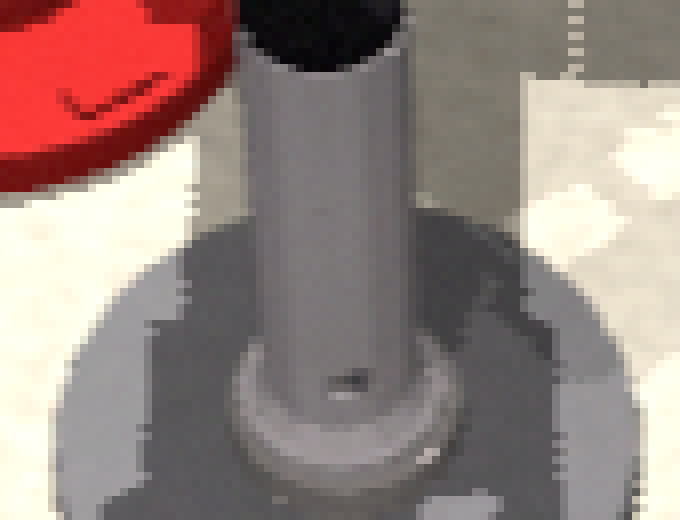

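The column stands upright with its foot on the collar. The hole, at (348,382), has the dark button in it, and the gripper is clear above. Handing in.

```bash
python3 -c "
from plant import bot
print(bot.close_job())"
```

```text
the job is handed in; nothing more can be done
None
```

The job is handed in: the column is upright on the grey stand's collar with the spring button through its hole, it held an upward tug about 17 N above its own weight, and it was let go at about 23 s; no verdict came back.

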